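# Roll down the brass edge strip of a display base

## Task

Take the hand roller out of its stand and roll it firmly along the brass edge strip of the black display base until the whole strip sits flush, pressing on it with the roller only. Then stand the roller back upright in its stand and let go. Do not touch the pale wooden base.

Things in the scene. Friction and masses are not known exactly. Their poses are not given: they have to be found in the camera images.
- roller: Hand roller, 250 g, upright in its stand: red handle, round steel guard plate, black rubber barrel (diameter 40, width 36) in a fork 49 wide. Origin: lowest point of the barrel. z up the handle, x rolling direction, y axle. Guard plate diameter 96, 55 to 60 mm above origin. Handle 60 to 106 mm above origin, centred, 28 thick along x (grip its flat +x and -x faces), 40 wide along y.
- barrel (a joint): How far the roller's barrel has turned on its axle, rad; 0 at the start, either sign as it rolls; 1 rad is 20 mm of rolling. It turns freely.
- stand: Roller's stand, fixed: blue open-topped box 92 x 101 mm, rim 62 mm above the table, on a dark steel foot 96 x 105 mm. Origin on the table under the middle of the opening, z up. Opening 60 mm along x, 69 along y, 56 deep: barrel and fork hang in it about 10 mm clear all round, the guard plate rests on the rim, the roller's origin then 7 mm above the stand's.
- black_base: Black display base, fixed, 70 (x) x 210 (y) x 22 mm high. Origin: centre of underside, z up. Along its -x edge a brass strip 22 wide, 180 long, parallel to y, centred at x -20, y 0 mm, in 4 sections of 45 mm, each up to 6 mm proud (top 28 mm above origin); pressed home, flush with the top (22 mm). A section yields at 4 N or a little more, straight down only, and stays.
- wood_base: The other display base, to be left alone: pale wood with an aluminium-grey edge strip that is proud too, otherwise the same size and build as the black one, fixed. Origin at the centre of its underside, long side along y, z up.
- black_base_s1 (a joint): How far the brass strip's section centred at y = -67.5 mm on the black base has been pressed down, m: 0 is 6 mm proud, 0.006 is flush; starts at 0 to 0.0012.
- black_base_s2 (a joint): How far the brass strip's section centred at y = -22.5 mm on the black base has been pressed down, m: 0 is 6 mm proud, 0.006 is flush; starts at 0 to 0.0012.
- black_base_s3 (a joint): How far the brass strip's section centred at y = 22.5 mm on the black base has been pressed down, m: 0 is 6 mm proud, 0.006 is flush; starts at 0 to 0.0012.
- black_base_s4 (a joint): How far the brass strip's section centred at y = 67.5 mm on the black base has been pressed down, m: 0 is 6 mm proud, 0.006 is flush; starts at 0 to 0.0012.
Mind the look-alikes: they are no part of the job. There is more than one size of the black_base; the one meant has the size given above.

How it is judged:
By the outcome, as a careful person would: the job done as asked, in the order asked, and still so for the second after the job is handed in, with the robot touching nothing.
It also fails if it takes over 51 s, if anything falls off the work surface, if the arm or the gripper's body presses on something with over 40 N, if the wrist force passes 120 N, or if a joint passes its speed limit or range.

## Robot

A 6-joint arm with a two-finger parallel gripper is mounted at the origin on the work surface. World frame = base frame: x ahead of the robot, y to its left, z up, the work surface at z = 0. Lengths are in m, angles in rad, forces in N, time in s.
With the tool pointing down it reaches from about 0.3 to 0.825 m from the base axis. Payload 5.4 kg.
Tool frame: the origin (TCP) lies at the very end of the fingers, on their centre line; the grasp point (between the pads) lies 19 mm behind it; z points along the fingers, y is the line along which they close (so a half turn about z gives the same grasp; the last joint's range is limited). The gripper opens to 92 mm and grips with 3 to 60 N. Pads are 20 mm wide; open, the fingers measure 128 mm over their backs; the gripper's body (75 mm by 189 mm) begins 69 mm behind the grasp point.
Start: joints at [1.032, 0.158, 1.597, -0, 1.386, -0.21], TCP at [0.186, 0.544, 0.215] pointing down, gripper open.
Joint ranges: [-2.91, 2.91], [-0.94, 2.29], [0.18, 2.7], [-1.29, 4.43], [0.17, 2.64], [-3, 3]. Speed limits (rad/s): [2.57, 2.57, 3.14, 3.14, 3.14, 3.14].

## Interface

Orientations are given as a rotation vector (axis times angle).
In Python, from workcell import bot gives the robot as it stands.
- The arm moves only by the tool apply_moves, never from a script. Its argument "plan" is a list of rows, each a list of 7 numbers: the turn, a rotation vector about the world's x, y, z in units of 6 degrees (1.0 is 6 degrees), then the shift along the world's x, y, z in units of 30 mm (1.0 is 30 mm), then the opening, from 0 (shut) to 1 (fully open). In form: [[rx, ry, rz, tx, ty, tz, grip], ...]. A call has 1 to 20 rows; each row is the pose to reach, as a shift and turn from the pose commanded when the call began; what a row does not reach only later rows make up. A row lasts 1/12 s, in which the tool goes at most 41.7 mm and 7.16 degrees, less where a joint would pass 70% of its speed; a pose out of reach is approached as far as the arm can. A call with a gripper value outside its range is refused whole. The fingers move at their own pace and stop on an object; "grip_force" is the grip in N (left out, the last holds). Time passes only in rows, so rows that repeat a pose let the fingers close. It gives the time, the measured TCP pose, the force, the opening and the grip force at its end, in the units of the state.
- bot.observe(): the state, without advancing time (a new reading comes with each control period).
- bot.capture(name): name is "side" or "top" or "wrist"; returns a dict with "image" (420x560x3 uint8, red, green, blue), "fov_y" (degrees; the focal length in pixels is half the picture's height over the tangent of half this angle, whatever the lens; pixels are square), "cx", "cy" (the principal point, pixels), "R" (3x3) and "t" (3): a world point X has camera coordinates R X + t. Camera axes: x right, y down, z forward; pixel columns grow to the right and rows downward; lengths in m; the calibration is good to about 2 mm. A picture is of the moment at which its call begins. There is no depth.
- bot.sign_off(): hands the job in; it is judged then, once.
The state is a dict: "time": time; "qpos": joint angles; "joint_velocities": joint speeds; "tau": joint torques, N m; "tool_pos": TCP position; "tcp_rot": TCP orientation; "ft_force": force on the tool from outside, world axes, zero at the start; "ft_torque": the same for the moment, N m; "gripper_width": opening from 0.0 (shut) to 1.0 (fully open); "grip_force": force on a finger pad.
Only numpy, scipy, OpenCV 4.12 (cv2) and the standard library are available. Lean on these libraries where they do the work, as an engineer would, in place of code of your own. Each camera call takes 0.05 s, during which the arm holds its last target. There are 200 camera calls.

## Working session

There is one attempt and no reset: what is moved stays moved. The work goes in short steps, Python scripts to look and compute and a tool call to move; the robot and the scene stay as the last step left them, time stands still between calls to the robot, and variables do not carry over. Pictures are saved under pics/ and viewed, at most 10 in all, crops included, and the job is handed in when it is done.

Besides the shell and the picture viewer there is one more tool, called after "Emit:" as name([rows], argument=value, ...), one row to a line, values as JSON. apply_moves: Moves the arm, as the interface text tells. Its arguments: {"type":"object","properties":{"plan":{"type":"array"},"grip_force":{"type":"number"}},"required":["plan"]}

```bash
mkdir -p pics; python3 - <<'E'
from workcell import bot
import cv2,pickle
s=bot.observe();print(s)
d={}
for n in("top","side"):
    c=bot.capture(n);d[n]=c;cv2.imwrite(f"pics/{n}0.png",c["image"][:,:,::-1]);print(n,c["fov_y"],c["cx"],c["cy"],c["R"],c["t"])
pickle.dump(d,open("c0.pkl","wb"))
E
```

```text
{'time': 0.0, 'qpos': array([ 1.03193385e+00,  1.59054316e-01,  1.59822158e+00, -1.41826140e-05,
        1.38619431e+00, -2.10095579e-01]), 'joint_velocities': array([ 0.00176505,  0.00101962,  0.00036763,  0.00018667, -0.00025873,
       -0.00063926]), 'tau': array([-2.43141358e-04, -3.85578740e+01, -3.22104406e+01,  7.01009575e-02,
        3.79612902e-02, -1.28127922e-04]), 'tool_pos': array([0.18534798, 0.54364794, 0.2136213 ]), 'tcp_rot': array([-5.13988653e-01, -3.09857697e+00,  2.75228590e-03]), 'ft_force': array([-0.21559451,  0.1639637 , -0.12220703]), 'ft_torque': array([-0.01286716, -0.01755367,  0.03297766]), 'grip_force': 0.0, 'gripper_width': 1.0002509076339279}
top 50.46091448993924 276.39836978229414 212.828875677754 [[-0.01099553 -0.99936253  0.0339651 ]
 [-0.98495052  0.00496523 -0.17276523]
 [ 0.17248645 -0.03535359 -0.98437724]] [-0.03235697  0.51470451  0.86171067]
side 53.90871622166657 286.99442141426675 205.5989433404387 [[ 0.98635224 -0.16359096 -0.01863463]
 [-0.10827517 -0.55920662 -0.82192727]
 [ 0.12403926  0.81272748 -0.56928754]] [-0.47794118  0.085518    0.8030928 ]
```

View pics/top0.png

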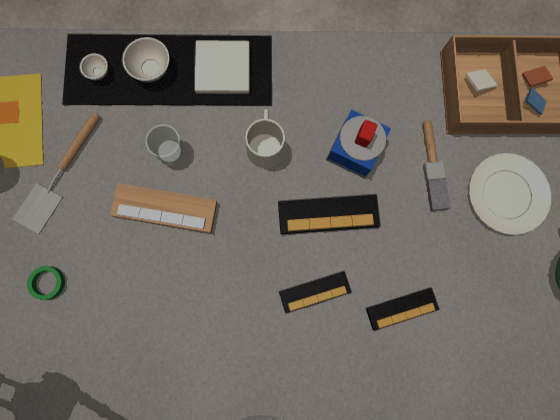

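View pics/side0.png

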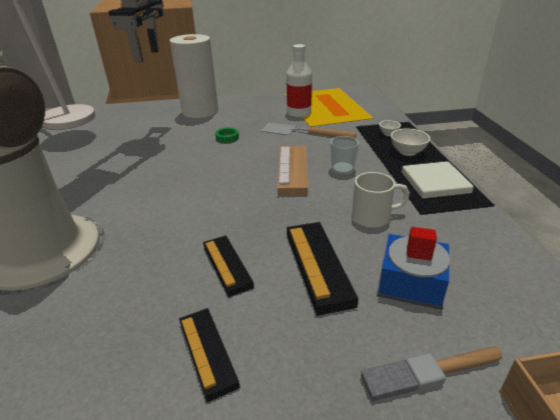

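```bash
cat > h.py <<'E'
import numpy as np,cv2
def ray(c,px,z):
    f=c["image"].shape[0]/2/np.tan(np.radians(c["fov_y"])/2)
    px=np.atleast_2d(px).astype(float)
    d=np.c_[(px[:,0]-c["cx"])/f,(px[:,1]-c["cy"])/f,np.ones(len(px))]@c["R"]
    o=-c["R"].T@c["t"]
    return o+d*((z-o[2])/d[:,2])[:,None]
def proj(c,X):
    f=c["image"].shape[0]/2/np.tan(np.radians(c["fov_y"])/2)
    p=np.atleast_2d(X)@c["R"].T+c["t"]
    return np.c_[p[:,0]/p[:,2]*f+c["cx"],p[:,1]/p[:,2]*f+c["cy"]]
def blobs(m,amin=60):
    k,_=cv2.findContours(m.astype(np.uint8),cv2.RETR_EXTERNAL,cv2.CHAIN_APPROX_NONE)
    return [q for q in k if cv2.contourArea(q)>amin]
def rect(c,q,z):
    w=(ray(c,q[:,0,:],z)[:,:2]*1000).astype(np.float32)
    (x,y),s,a=cv2.minAreaRect(w); return np.round([x,y,*s,a],1)
E
python3 - <<'E'
import pickle
from h import *
d=pickle.load(open("c0.pkl","rb"))
for n in("top","side"):
    c=d[n];im=c["image"];h=cv2.cvtColor(im,cv2.COLOR_RGB2HSV);H,S,V=[h[...,i] for i in range(3)]
    print(n)
    for q in blobs((H>10)&(H<28)&(S>170)&(V>120)): print(" brass",q.mean((0,1)),rect(c,q,.0275))
    for q in blobs((H>105)&(H<130)&(S>150)&(V>50),200): print(" blue",q.mean((0,1)),rect(c,q,.062))
    for q in blobs(((H<8)|(H>172))&(S>170)&(V>60)): print(" red",q.mean((0,1)),rect(c,q,.113), cv2.approxPolyDP(q,2,True)[:,0].tolist())
    for q in blobs((V<45)&(S<140),800): print(" black",q.mean((0,1)),rect(c,q,.022))
    # brass section
c=d["top"]
crops=[]
for n,(x,y) in(("top",(360,140)),("side",(415,260))):
    crops.append(cv2.resize(d[n]["image"][y-50:y+50,x-50:x+50,::-1],(400,400),interpolation=cv2.INTER_CUBIC))
cv2.imwrite("pics/crop1.png",np.hstack(crops))
E
```

```text
top
 brass [  9.17582418 110.62637363] [739.7 525.9  60.7  39.2   5.4]
 blue [349.9047619  157.97619048] [ 629.4 -194.1   91.    55.1   62.3]
 red [365.390625 133.40625 ] [ 659.8 -210.2   28.2   52.8   66.6] [[366, 120], [355, 140], [363, 146], [371, 139], [376, 126]]
 black [401.55026455 306.45502646] [ 320.2 -291.    46.1  142.6   16.5]
 black [314.08695652 289.54891304] [ 355.5 -113.5   43.7  139.9   16.5]
 black [328.27626459 213.9922179 ] [ 515.7 -146.9   69.9  209.4    3.9]
 black [167.57846715  70.02737226] [839.9 195.6 449.4 165.2  89.9]
side
 brass [197.98657718 351.84563758] [ 307.  -305.4   15.1  119.9   16.3]
 brass [219.83673469 262.35714286] [ 343.3 -128.6   15.1  119.3   16.3]
 brass [309.29032258 262.09032258] [ 497.3 -150.    22.6  178.3    3.9]
 brass [334.24358974 109.23076923] [702.3 552.9 197.6 282.3   5.8]
 blue [408.27626459 274.3307393 ] [ 652.4 -237.8  145.1   99.2   62.8]
 red [421.16 242.67] [ 653.9 -239.1   75.6   37.9   62.1] [[412, 227], [408, 255], [429, 259], [435, 241], [434, 230]]
 red [298.92682927  95.79268293] [589.6 425.4 175.1  65.1  78. ] [[310, 85], [288, 86], [288, 105], [309, 105]]
 black [204.63487738 354.98365123] [ 319.8 -305.6   45.3  148.    16.4]
 black [225.79079498 267.0251046 ] [ 355.4 -130.6   47.3  151.4   16.7]
 black [320.14937759 269.30705394] [ 513.8 -157.6   72.5  225.4    3.8]
 black [421.55608592 175.06682578] [831.7 165.  440.5 160.7  89.9]
 black [ 18.05947955 101.37546468] [-325.1  876.1  129.   881.2   20.5]
```

View pics/crop1.png

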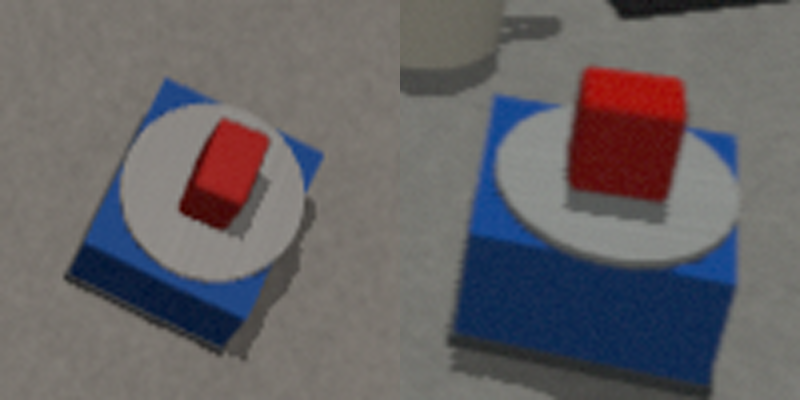

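The crop shows the roller upright in the blue stand, with the plate centred near (363,138) in top and (420,256) in side. The handle's long axis runs at about -25° in the world. The large black base is at top (328,214).

```bash
python3 - <<'E'
import pickle
from h import *
d=pickle.load(open("c0.pkl","rb"))
t,s=d["top"],d["side"]
r=lambda c,p,z:np.round(ray(c,p,z)[:,:2]*1000,1).tolist()
print("plate",r(t,[363.1,138],.067),r(s,[419.6,256.3],.067))
for n,c,roi in(("top",t,(328,110,66,55)),("side",s,(385,225,70,60))):
    x,y,w,h=roi;hs=cv2.cvtColor(c["image"],cv2.COLOR_RGB2HSV)[y:y+h,x:x+w]
    m=np.zeros((420,560),np.uint8);m[y:y+h,x:x+w]=(hs[...,1]<60)&(hs[...,2]>105)
    b=sorted(blobs(m),key=cv2.contourArea)[-1]
    hull=cv2.convexHull(b);w=ray(c,hull[:,0],.067)[:,:2]*1000
    print(n,cv2.contourArea(b),cv2.minEnclosingCircle(w.astype(np.float32)),rect(c,b,.067))
    m[y:y+h,x:x+w.shape[0]]*=1
hc=np.array([[220,120],[270,135],[243,197],[196,180]])/4+[310,90]
print("htop",r(t,hc,.113),r(t,[hc.mean(0)],.113))
bc=np.array([[165,78],[323,155],[245,318],[85,245]])/4+[310,90]
print("rim",r(t,bc,.062),r(t,[bc.mean(0)],.062))
E
```

```text
plate [[666.3, -216.2]] [[666.5, -221.2]]
top 2198.5 ((671.417724609375, -238.52593994140625), 70.93388366699219) [ 671.5 -223.6  110.1  118.5   86.8]
side 2902.5 ((693.9647216796875, -204.752685546875), 83.77426147460938) [ 674.7 -195.9  153.5  114.3   62.3]
htop [[687.0, -210.4], [679.3, -234.9], [647.5, -220.0], [656.1, -197.2]] [[667.4, -215.6]]
rim [[730.5, -195.2], [688.3, -276.4], [600.6, -231.2], [639.5, -150.2]] [[664.3, -213.1]]
```

Emit:
apply_moves([
  [0,0,-1.45,16,-25.4,0,1],
  [0,0,-1.45,16,-25.4,0,1],
  [0,0,-1.45,16,-25.4,0,1],
  [0,0,-1.45,16,-25.4,0,1],
  [0,0,-1.45,16,-25.4,0,1],
  [0,0,-1.45,16,-25.4,0,1],
  [0,0,-1.45,16,-25.4,0,1],
  [0,0,-1.45,16,-25.4,0,1],
  [0,0,-1.45,16,-25.4,0,1],
  [0,0,-1.45,16,-25.4,0,1],
  [0,0,-1.45,16,-25.4,0,1],
  [0,0,-1.45,16,-25.4,0,1],
  [0,0,-1.45,16,-25.4,0,1],
  [0,0,-1.45,16,-25.4,0,1],
  [0,0,-1.45,16,-25.4,0,1],
  [0,0,-1.45,16,-25.4,0,1],
  [0,0,-1.45,16,-25.4,0,1],
  [0,0,-1.45,16,-25.4,0,1],
  [0,0,-1.45,16,-25.4,0,1],
  [0,0,-1.45,16,-25.4,0,1],
])

```text
time: 1.77
tool_pos: [0.6303, -0.1628, 0.2138]
tcp_rot: [-0.748, -3.05, -0.0]
ft_force: [0.4, 0.4, 0.2]
gripper_width: 0.998
grip_force: 0.0
```

Emit:
apply_moves([
  [0,0,0,0.6,-0.9,0,1],
  [0,0,0,1.2,-1.8,0,1],
  [0,0,0,1.2,-1.8,0,1],
  [0,0,0,1.2,-1.8,0,1],
  [0,0,0,1.2,-1.8,0,1],
  [0,0,0,1.2,-1.8,0,1],
])

```text
time: 2.27
tool_pos: [0.6655, -0.2136, 0.2147]
tcp_rot: [-0.746, -3.051, -0.001]
ft_force: [-0.1, 0.5, 0.5]
gripper_width: 1.0
grip_force: 0.0
```

```bash
python3 - <<'E'
from workcell import bot
from h import *
import pickle
c=bot.capture("wrist");s=bot.observe();print(s["tool_pos"],s["tcp_rot"],s["ft_force"])
pickle.dump(c,open("w1.pkl","wb"));im=c["image"];cv2.imwrite("pics/w1.png",im[:,:,::-1])
h=cv2.cvtColor(im,cv2.COLOR_RGB2HSV);H,S,V=[h[...,i] for i in range(3)]
for q in blobs(((H<8)|(H>172))&(S>150)&(V>60),400): print(" red",q.mean((0,1)),rect(c,q,.113),cv2.approxPolyDP(q,4,True)[:,0].tolist())
for q in blobs((H>105)&(H<130)&(S>150)&(V>50),800): print(" blue",q.mean((0,1)),rect(c,q,.062),cv2.approxPolyDP(cv2.convexHull(q),5,True)[:,0].tolist())
print(proj(c,[s["tool_pos"]]),c["R"])
E
```

```text
[ 0.66555608 -0.21356598  0.21505354] [7.45707939e-01 3.05171687e+00 1.87001656e-04] [-0.46373878  0.42959372  0.37627017]
 red [279.06666667 206.25454545] [ 663.3 -213.    26.8   45.5   66.7] [[271, 186], [265, 196], [268, 230], [294, 230], [293, 195], [287, 187], [287, 192], [270, 193], [276, 188]]
 blue [284.2166065 159.5198556] [ 634.4 -195.2   93.5   42.4   57.7] [[324, 151], [323, 188], [240, 181], [240, 151]]
[[280.36541724 259.92514964]] [[ 4.60544645e-01  8.87636372e-01  5.49422454e-04]
 [ 8.47638202e-01 -4.39975387e-01  2.96531850e-01]
 [ 2.63454187e-01 -1.36100444e-01 -9.55022806e-01]]
```

View pics/w1.png

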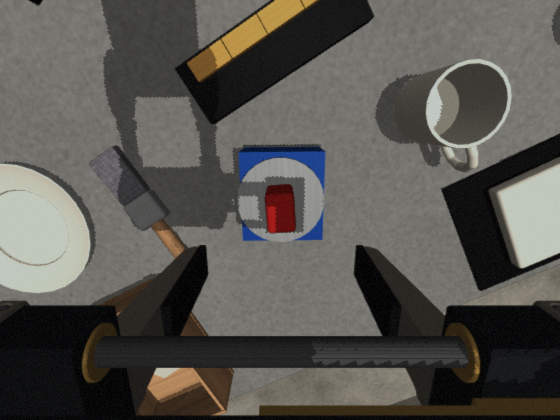

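The wrist view shows the handle top centred near (280,213) and the plate near (281,198). The handle is turned about 3.5° from the stand, so the roller's x axis is at about 66°.

```bash
python3 - <<'E'
import pickle
from h import *
c=pickle.load(open("w1.pkl","rb"))
print(ray(c,[[281,198.5]],.067)*1e3,ray(c,[[280.5,213.5],[268,231],[295,231],[266,196],[293.5,195]],.113)*1e3)
print("rim",ray(c,[[240,151],[324,151],[323,240],[242,240]],.062)*1e3)
E
```

```text
[[ 665.51421451 -212.77806412   67.        ]] [[ 667.52066009 -214.45168757  113.        ]
 [ 677.69250435 -233.32130408  113.        ]
 [ 689.69833621 -210.19362438  113.        ]
 [ 646.13232091 -218.55819987  113.        ]
 [ 657.06792354 -195.40814734  113.        ]]
rim [[ 600.66307275 -227.97010963   62.        ]
 [ 641.56422551 -149.14969394   62.        ]
 [ 733.13704909 -193.07140979   62.        ]
 [ 689.95135013 -276.25921113   62.        ]]
```

Emit:
apply_moves([
  [0,0,0.6,0.04,-0.04,-1,1],
  [0,0,0.6,0.04,-0.04,-2,1],
  [0,0,0.6,0.04,-0.04,-3,1],
  [0,0,0.6,0.04,-0.04,-3.8,1],
  [0,0,0.6,0.04,-0.04,-4.4,1],
  [0,0,0.6,0.04,-0.04,-4.7,1],
  [0,0,0.6,0.04,-0.04,-4.77,1],
  [0,0,0.6,0.04,-0.04,-4.77,1],
  [0,0,0.6,0.04,-0.04,-4.77,1],
])

```text
time: 3.07
tool_pos: [0.6681, -0.2164, 0.0736]
tcp_rot: [0.65, 3.071, -0.001]
ft_force: [0.7, -0.1, 0.0]
gripper_width: 0.996
grip_force: 0.0
```

Emit:
apply_moves([
  [0,0,0,0,0,0,0.5],
  [0,0,0,0,0,0,0.2],
  [0,0,0,0,0,0,0.2],
  [0,0,0,0,0,0,0.2],
  [0,0,0,0,0,0,0.2],
  [0,0,0,0,0,0,0.2],
  [0,0,0,0,0,0,0.2],
  [0,0,0,0,0,0,0.2],
], grip_force=55)

```text
time: 3.73
tool_pos: [0.667, -0.2161, 0.0715]
tcp_rot: [-0.651, -3.073, -0.0]
ft_force: [0.6, 0.4, 0.2]
gripper_width: 0.444
grip_force: 0.0
```

Emit:
apply_moves([
  [0,0,0,0,0,0,0.1],
  [0,0,0,0,0,0,0],
  [0,0,0,0,0,0,0],
  [0,0,0,0,0,0,0],
  [0,0,0,0,0,0,0],
  [0,0,0,0,0,0,0],
])

```text
time: 4.23
tool_pos: [0.6671, -0.216, 0.0715]
tcp_rot: [0.652, 3.073, 0.0]
ft_force: [0.7, 1.2, -1.5]
gripper_width: 0.302
grip_force: 55.0
```

```bash
python3 - <<'E'
from workcell import bot
s=bot.observe();print(s["tool_pos"],s["tcp_rot"],s["ft_force"],s["gripper_width"],s["grip_force"])
E
```

```text
[ 0.66710795 -0.21600535  0.07145631] [6.51525564e-01 3.07321271e+00 2.98112227e-04] [ 0.69385548  1.19163473 -1.47115872] 0.30185129070650296 54.988192319869995
```

Emit:
apply_moves([
  [0,0,0,0,0,0.3,0],
  [0,0,0,0,0,0.8,0],
  [0,0,0,0,0,1.4,0],
  [0,0,0,0,0,2.0,0],
  [0,0,0,0,0,2.6,0],
  [0,0,0,0,0,3.0,0],
  [0,0,0.5,-0.6,0,3.0,0],
  [0,0,1.2,-1.4,0,3.0,0],
  [0,0,1.9,-2.2,0,3.0,0],
  [0,0,2.6,-3.0,0,3.0,0],
  [0,0,3.3,-3.9,-0.1,3.0,0],
  [0,0,4.0,-4.7,-0.1,3.0,0],
  [0,0,4.5,-5.3,-0.1,3.0,0],
  [0,0,4.63,-5.53,-0.1,3.0,0],
  [0,0,4.63,-5.53,-0.1,3.0,0],
  [0,0,4.63,-5.53,-0.1,3.0,0],
])

```text
time: 5.57
tool_pos: [0.5018, -0.2194, 0.1623]
tcp_rot: [-0.103, 3.138, -0.001]
ft_force: [1.0, 0.1, -2.4]
gripper_width: 0.303
grip_force: 55.0
```

```bash
python3 - <<'E'
from workcell import bot
from h import *
import pickle
s=bot.observe();print(s["tool_pos"],s["tcp_rot"],s["ft_force"],s["gripper_width"],s["grip_force"])
d={}
for n in("side","wrist"): d[n]=bot.capture(n)
pickle.dump(d,open("c2.pkl","wb"))
a=[d["side"]["image"][120:420,200:500],d["wrist"]["image"][0:420]]
a=[cv2.resize(i[:,:,::-1],(400,int(i.shape[0]*400/i.shape[1]))) for i in a]
a[1]=cv2.copyMakeBorder(a[1],0,400-a[1].shape[0],0,0,cv2.BORDER_CONSTANT)
cv2.imwrite("pics/c2.png",np.hstack(a))
E
```

```text
[ 0.5018088  -0.21940831  0.16226084] [-1.02885320e-01  3.13842172e+00 -1.23458955e-03] [ 0.97224517  0.07337145 -2.36343875] 0.3033366450524422 54.98689413070679
```

View pics/c2.png

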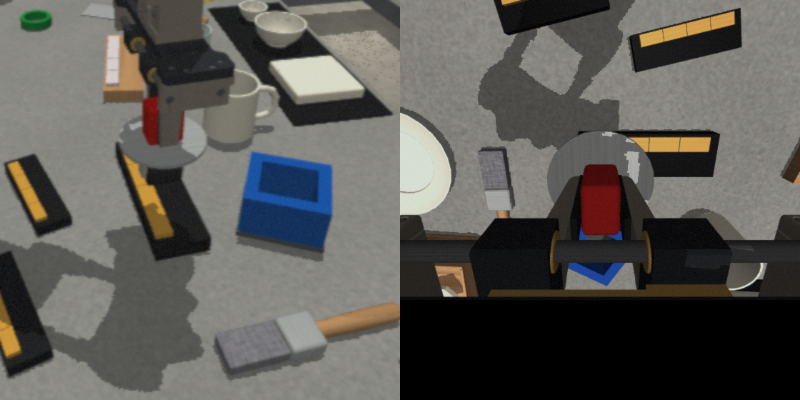

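The roller is held upright over the near end of the strip, and the stand is empty. I'll check the strip line from the wrist view and the stand opening from the side view.

```bash
python3 - <<'E'
import pickle
from h import *
d=pickle.load(open("c2.pkl","rb"))
C=np.array([496.5,-149]);a=np.radians(3.9);ex=np.array([np.cos(a),np.sin(a)]);ey=np.array([-np.sin(a),np.cos(a)])
for n in d:
    c=d[n];h=cv2.cvtColor(c["image"],cv2.COLOR_RGB2HSV);H,S,V=[h[...,i] for i in range(3)]
    for q in blobs((H>10)&(H<28)&(S>140)&(V>110)):
        w=ray(c,q[:,0],.0275)[:,:2]*1e3; l=(w-C)
        if abs(l).max()<200: print(n,"brass x'",np.percentile(l@ex,[3,97]).round(1),"y'",(l@ey).min().round(1),(l@ey).max().round(1),rect(c,q,.0275))
c=d["side"];im=c["image"];h=cv2.cvtColor(im,cv2.COLOR_RGB2HSV)
m=(h[...,0]>105)&(h[...,0]<130)&(h[...,1]>150);x=h[...,2][m];
b=blobs(m&(h[...,2]>110),100)
for q in b: print("bright blue",rect(c,q,.062))
# opening in crop px (scale 400/300, offset 200,120)
p=np.array([[262,163],[320,168],[319,203],[258,195]])*.75+[200,120]
w=ray(c,p,.062)[:,:2]*1e3;print(w.round(1).tolist(),w.mean(0))
p=np.array([[253,154],[332,163],[328,218],[244,208]])*.75+[200,120]
w=ray(c,p,.062)[:,:2]*1e3;print(w.round(1).tolist(),w.mean(0))
E
```

```text
side brass x' [-169.9 -133.3] y' -30.6 91.0 [ 343.  -128.9   15.8  123.1   16.4]
side brass x' [-11.3  11.8] y' -92.6 63.3 [ 497.8 -163.6   23.5  155.9    4. ]
wrist brass x' [-9.6 12.2] y' -27.5 89.7 [ 495.7 -117.9   21.8  117.1    3.8]
wrist brass x' [-167.4 -131.1] y' -21.0 97.2 [ 345.1 -121.2   14.9  118.7   16.6]
bright blue [ 664.8 -213.5   91.8   99.1   62.9]
[[646.3, -175.3], [714.1, -198.1], [684.0, -256.5], [619.3, -230.7]] [ 665.90460735 -215.1639727 ]
[[641.7, -155.8], [733.5, -191.8], [682.8, -281.0], [595.3, -248.5]] [ 663.3183517  -219.24724703]
```

Emit:
apply_moves([
  [0,0,0,0,0,-0.5,0],
  [0,0,0,0,0,-1.1,0],
  [0,0,0,0,0,-1.7,0],
  [0,0,0,0,0,-2.1,0],
  [0,0,0,0,0,-2.2,0],
  [0,0,0,0,0,-2.3,0],
  [0,0,0,0,0,-2.4,0],
  [0,0,0,0,0,-2.5,0],
  [0,0,0,0,0,-2.55,0],
  [0,0,0,0,0,-2.55,0],
])

```text
time: 6.5
tool_pos: [0.5018, -0.2199, 0.0863]
tcp_rot: [-0.105, 3.138, -0.003]
ft_force: [-2.6, -0.6, 2.7]
gripper_width: 0.301
grip_force: 55.0
```

Emit:
apply_moves([
  [0,0,0,0,0,-0.05,0],
  [0,0,0,0,0,-0.1,0],
  [0,0,0,0,0,-0.1,0],
  [0,0,0,0,0,-0.1,0],
])

```text
time: 6.83
tool_pos: [0.5022, -0.2215, 0.0861]
tcp_rot: [-0.106, 3.138, -0.008]
ft_force: [-8.4, 0.2, 19.2]
gripper_width: 0.302
grip_force: 55.0
```

Emit:
apply_moves([
  [0,0,0,-0.01,0.15,0,0],
  [0,0,0,-0.02,0.3,0,0],
  [0,0,0,-0.03,0.45,0,0],
  [0,0,0,-0.04,0.6,0,0],
  [0,0,0,-0.05,0.75,0,0],
  [0,0,0,-0.06,0.9,0,0],
  [0,0,0,-0.07,1.05,0,0],
  [0,0,0,-0.08,1.2,0,0],
  [0,0,0,-0.09,1.35,0,0],
  [0,0,0,-0.1,1.5,0,0],
  [0,0,0,-0.1,1.5,0,0],
])

```text
time: 7.75
tool_pos: [0.4994, -0.1756, 0.0861]
tcp_rot: [-0.107, 3.138, -0.007]
ft_force: [-8.5, 1.0, 20.1]
gripper_width: 0.302
grip_force: 55.0
```

Emit:
apply_moves([
  [0,0,0,-0.01,0.15,0,0],
  [0,0,0,-0.02,0.35,0,0],
  [0,0,0,-0.04,0.55,0,0],
  [0,0,0,-0.05,0.75,0,0],
  [0,0,0,-0.06,0.95,0,0],
  [0,0,0,-0.08,1.15,0,0],
  [0,0,0,-0.09,1.35,0,0],
  [0,0,0,-0.11,1.55,0,0],
  [0,0,0,-0.12,1.75,0,0],
  [0,0,0,-0.13,1.95,0,0],
  [0,0,0,-0.15,2.15,0,0],
  [0,0,0,-0.16,2.35,0,0],
  [0,0,0,-0.17,2.55,0,0],
  [0,0,0,-0.19,2.75,0,0],
  [0,0,0,-0.2,2.95,0,0],
  [0,0,0,-0.21,3.1,0,0],
  [0,0,0,-0.22,3.25,0,0],
  [0,0,0,-0.23,3.4,0,0],
  [0,0,0,-0.23,3.4,0,0],
])

```text
time: 9.33
tool_pos: [0.4928, -0.0729, 0.086]
tcp_rot: [-0.107, 3.137, -0.004]
ft_force: [-9.1, -0.3, 23.2]
gripper_width: 0.298
grip_force: 55.0
```

Emit:
apply_moves([
  [0,0,0,0.01,-0.15,0,0],
  [0,0,0,0.03,-0.4,0,0],
  [0,0,0,0.04,-0.65,0,0],
  [0,0,0,0.06,-0.9,0,0],
  [0,0,0,0.08,-1.15,0,0],
  [0,0,0,0.1,-1.4,0,0],
  [0,0,0,0.11,-1.65,0,0],
  [0,0,0,0.13,-1.9,0,0],
  [0,0,0,0.15,-2.15,0,0],
  [0,0,0,0.16,-2.4,0,0],
  [0,0,0,0.18,-2.65,0,0],
  [0,0,0,0.2,-2.9,0,0],
  [0,0,0,0.21,-3.15,0,0],
  [0,0,0,0.23,-3.4,0,0],
  [0,0,0,0.25,-3.65,0,0],
  [0,0,0,0.27,-3.9,0,0],
  [0,0,0,0.28,-4.15,0,0],
  [0,0,0,0.3,-4.4,0,0],
  [0,0,0,0.32,-4.65,0,0],
  [0,0,0,0.33,-4.9,0,0],
])

```text
time: 11.0
tool_pos: [0.5031, -0.2215, 0.0861]
tcp_rot: [-0.106, 3.136, -0.007]
ft_force: [-4.1, 0.4, 17.2]
gripper_width: 0.301
grip_force: 55.0
```

Emit:
apply_moves([
  [0,0,0,0,0,0.2,0],
  [0,0,0,0,0,0.8,0],
  [0,0,0,0,0,1.6,0],
  [0,0,0,0,0,2.4,0],
  [0,0,0,0,0,2.8,0],
  [0,0,0,0,0,2.8,0],
  [0,0,0,0,0,2.8,0],
])

```text
time: 11.58
tool_pos: [0.5014, -0.219, 0.1658]
tcp_rot: [-0.105, 3.139, -0.0]
ft_force: [-0.2, 0.1, -3.8]
gripper_width: 0.302
grip_force: 55.0
```

```bash
python3 - <<'E'
from workcell import bot
from h import *
import pickle
s=bot.observe();print(s["tool_pos"],s["tcp_rot"],s["ft_force"],s["gripper_width"],s["grip_force"])
d={}
for n in("side","top"): d[n]=bot.capture(n)
pickle.dump(d,open("c3.pkl","wb"))
a=[cv2.resize(d["side"]["image"][120:320,250:450,::-1],(400,400)),cv2.resize(d["top"]["image"][90:250,250:410,::-1],(400,400))]
cv2.imwrite("pics/c3.png",np.hstack(a))
E
```

```text
[ 0.50136313 -0.21898443  0.1658238 ] [-1.05417429e-01  3.13895003e+00 -3.79004613e-04] [-0.23044607  0.12047221 -3.78132482] 0.30194205286963927 54.98691380023956
```

View pics/c3.png

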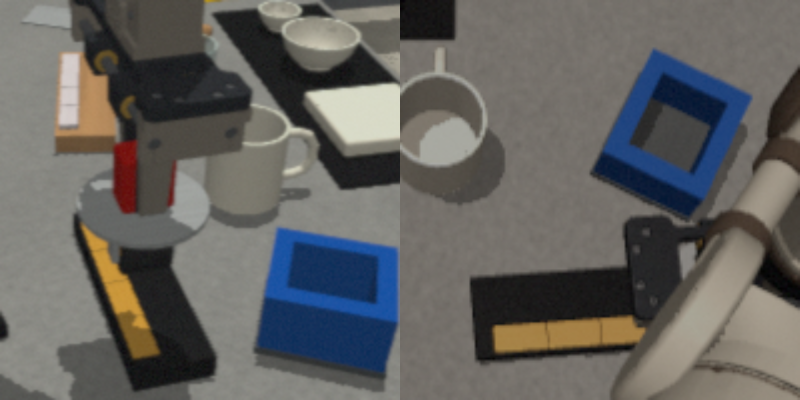

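The strip now lies level with the base along its visible length, and the roller is still upright in the grip. Next I go back over the stand.

Emit:
apply_moves([
  [0,0,-0.5,0.4,0,0,0],
  [0,0,-1.2,1.2,0.05,0,0],
  [0,0,-2.0,2.0,0.05,0,0],
  [0,0,-2.8,2.8,0.1,0,0],
  [0,0,-3.6,3.6,0.1,0,0],
  [0,0,-4.4,4.4,0.15,0,0],
  [0,0,-5.0,5.1,0.15,0,0],
  [0,0,-5.2,5.47,0.15,0,0],
  [0,0,-5.2,5.47,0.15,0,0],
  [0,0,-5.2,5.47,0.15,0,0],
  [0,0,-5.2,5.47,0.15,0,0],
])

```text
time: 12.6
tool_pos: [0.664, -0.2143, 0.1644]
tcp_rot: [-0.742, -3.05, -0.001]
ft_force: [-0.5, -0.8, -2.0]
gripper_width: 0.299
grip_force: 55.0
```

```bash
python3 - <<'E'
from workcell import bot
from h import *
import pickle
s=bot.observe();print(s["tool_pos"],s["tcp_rot"],s["ft_force"])
d={}
for n in("side","wrist","top"): d[n]=bot.capture(n)
pickle.dump(d,open("c4.pkl","wb"))
a=[cv2.resize(d["side"]["image"][150:350,320:520,::-1],(400,400)),cv2.resize(d["top"]["image"][90:290,260:460,::-1],(400,400))]
cv2.imwrite("pics/c4.png",np.hstack(a))
c=d["top"];h=cv2.cvtColor(c["image"],cv2.COLOR_RGB2HSV);H,S,V=[h[...,i] for i in range(3)]
for q in blobs((H>10)&(H<28)&(S>120)&(V>90)): 
    r=rect(c,q,.022)
    if abs(r[0]-497)<60:print(r)
E
```

```text
[ 0.66402272 -0.21432621  0.16440835] [-7.41557357e-01 -3.04987328e+00 -8.52691102e-04] [-0.45591416 -0.79058803 -2.00070636]
```

View pics/c4.png

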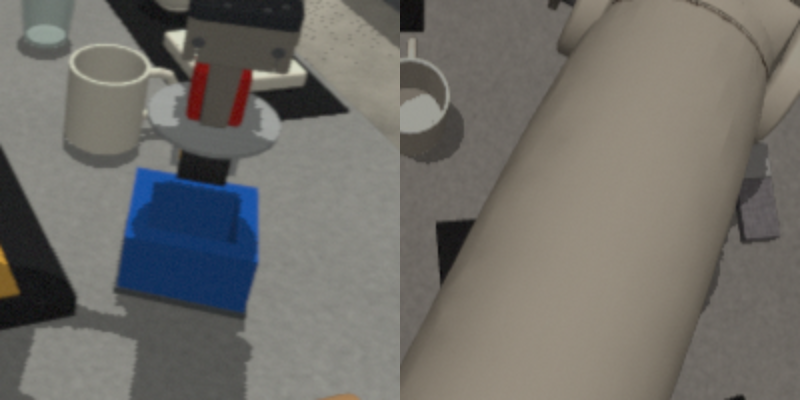

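The roller is centred above the stand opening and looks upright. I'll lower it in two steps.

Emit:
apply_moves([
  [0,0,0,0.05,0,-0.3,0],
  [0,0,0,0.05,0,-0.7,0],
  [0,0,0,0.05,0,-1.1,0],
  [0,0,0,0.05,0,-1.5,0],
  [0,0,0,0.05,0,-1.9,0],
  [0,0,0,0.05,0,-2.3,0],
  [0,0,0,0.05,0,-2.6,0],
  [0,0,0,0.05,0,-2.6,0],
  [0,0,0,0.05,0,-2.6,0],
])

```text
time: 13.5
tool_pos: [0.6663, -0.2144, 0.0871]
tcp_rot: [-0.743, -3.051, -0.001]
ft_force: [-0.1, -0.5, -2.9]
gripper_width: 0.303
grip_force: 55.0
```

Emit:
apply_moves([
  [0,0,0,0,0,-0.2,0],
  [0,0,0,0,0,-0.35,0],
  [0,0,0,0,0,-0.45,0],
  [0,0,0,0,0,-0.5,0],
  [0,0,0,0,0,-0.5,0],
  [0,0,0,0,0,-0.5,0],
])

```text
time: 14.0
tool_pos: [0.6667, -0.2146, 0.073]
tcp_rot: [-0.743, -3.052, -0.0]
ft_force: [-0.2, 0.0, -1.9]
gripper_width: 0.304
grip_force: 55.0
```

Emit:
apply_moves([
  [0,0,0,0,0,-0.03,0],
  [0,0,0,0,0,-0.06,0],
  [0,0,0,0,0,-0.06,0],
  [0,0,0,0,0,-0.06,0],
])

```text
time: 14.33
tool_pos: [0.6669, -0.2147, 0.0714]
tcp_rot: [0.743, 3.052, -0.0]
ft_force: [-0.3, -0.5, -1.9]
gripper_width: 0.3
grip_force: 55.0
```

Emit:
apply_moves([
  [0,0,0,0,0,-0.01,0.35],
  [0,0,0,0,0,-0.01,0.45],
  [0,0,0,0,0,-0.01,0.6],
  [0,0,0,0,0,-0.01,0.8],
  [0,0,0,0,0,-0.01,0.8],
  [0,0,0,0,0,-0.01,0.8],
  [0,0,0,0,0,-0.01,0.8],
  [0,0,0,0,0,-0.01,0.8],
  [0,0,0,0,0,-0.01,0.8],
])

```text
time: 15.08
tool_pos: [0.6668, -0.2146, 0.0709]
tcp_rot: [0.743, 3.052, -0.0]
ft_force: [-0.4, -0.7, -0.8]
gripper_width: 0.801
grip_force: 0.0
```

Emit:
apply_moves([
  [0,0,0,0,0,0.2,0.8],
  [0,0,0,0,0,0.8,0.8],
  [0,0,0,0,0,1.6,0.8],
  [0,0,0,0,0,2.6,0.8],
  [0,0,0,0,0,3.6,0.8],
  [0,0,0,0,0,4.6,0.8],
  [0,0,0,0,0,5.5,0.8],
  [0,0,0,-1,1.2,5.5,0.8],
  [0,0,0,-2,2.4,5.5,0.8],
  [0,0,0,-3,3.6,5.5,0.8],
  [0,0,0,-4,4.8,5.5,0.8],
  [0,0,0,-5,6,5.5,0.8],
  [0,0,0,-6,7,5.5,0.8],
  [0,0,0,-7,8,5.5,0.8],
  [0,0,0,-8,9,5.5,0.8],
  [0,0,0,-8,10,5.5,0.8],
  [0,0,0,-8,11,5.5,0.8],
  [0,0,0,-8,12,5.5,0.8],
  [0,0,0,-8,12,5.5,0.8],
  [0,0,0,-8,12,5.5,0.8],
])

```text
time: 16.75
tool_pos: [0.4265, 0.1465, 0.2365]
tcp_rot: [0.737, 3.053, -0.0]
ft_force: [-1.1, -0.3, 0.2]
gripper_width: 0.798
grip_force: 0.0
```

```bash
python3 - <<'E'
from workcell import bot
from h import *
s=bot.observe();print(s["tool_pos"],s["ft_force"],s["gripper_width"])
d={n:bot.capture(n) for n in("side","top")}
a=[cv2.resize(d["side"]["image"][190:340,280:460,::-1],(400,333),interpolation=cv2.INTER_CUBIC),cv2.resize(d["top"]["image"][100:250,260:440,::-1],(400,333),interpolation=cv2.INTER_CUBIC)]
cv2.imwrite("pics/c5.png",np.hstack(a))
for n in d:
  c=d[n];h=cv2.cvtColor(c["image"],cv2.COLOR_RGB2HSV);H,S,V=[h[...,i] for i in range(3)]
  for q in blobs((H>10)&(H<28)&(S>120)&(V>90)): 
    for z in(.022,.0275):
      r=rect(c,q,z)
      if abs(r[0]-497)<60:print(n,z,r)
E
```

```text
[0.42650903 0.14645504 0.23649792] [-1.08916885 -0.30168431  0.1525169 ] 0.7984303208415102
side 0.022 [ 497.2 -149.1   23.5  180.9    3.8]
side 0.0275 [ 495.9 -155.    23.3  178.9    3.8]
side 0.022 [531.4 189.9 208.1  63.5  78.4]
side 0.0275 [529.8 180.3 205.8  62.8  78.4]
top 0.022 [ 497.9 -148.8   23.5  179.7    3.7]
top 0.0275 [ 497.1 -148.    23.4  178.6    3.7]
```

View pics/c5.png

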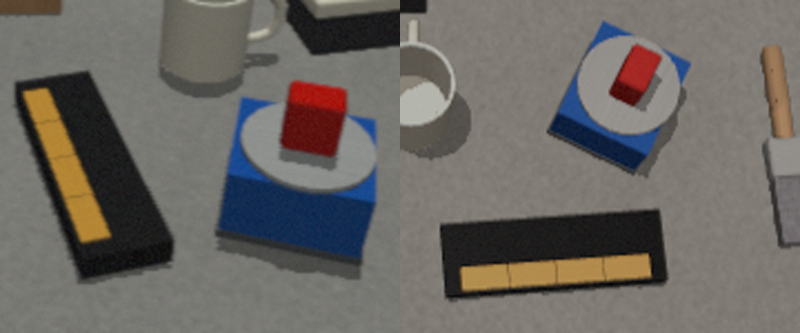

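The roller stands upright in its stand. The strip looks flush, and both views agree on its position at a height of 22 mm.

```bash
python3 -c "
from workcell import bot
print(bot.sign_off())"
```

```text
the job is handed in; nothing more can be done
None
```

I rolled the brass strip on the black base in both directions at about 20 N, and it looks flush along its whole length. The roller is back upright in its stand and released, the wooden base was not touched, and I handed the job in at about 17 s; no verdict was returned.

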